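Click a fresh cartridge home in the water filter

TASK

Fit the fresh filter cartridge that stands on the table into the empty well of the water filter and click it home, so that its cap sits level with the caps of the other two and stays down by itself when you let go. The push-push catch in the well cannot be seen and may have been left in either state, so feel what it does and press it no harder than it needs. Leave the other things on the table where they are.

Things in the scene. Friction and masses are not known exactly. Their poses are not given: they have to be found in the camera images.
- cartridge_center (a point): Middle, half-way up, of the fresh filter cartridge: a loose upright white cylinder with paper sleeve, 119 mm tall, 0.16 to 0.24 kg. From below: body 50 mm in diameter and 80 mm tall (foot tapered to 45 mm over the lowest 4 mm, a 19 mm nozzle knob recessed inside), round cap 62 mm in diameter, 7 mm thick, then an upright grip bar. z runs up the cartridge.
- grip_bar (a point): Middle of the cartridge's grey grip bar, 43.5 mm above its middle: 12 mm thick along x, 44 mm long along y, 32 mm high (16 mm above and below this point). Pinch it across the 12 mm; it is the handle for lifting, pressing and tugging.
- well (a point): Centre of the empty well's mouth, in the plane of the unit's flat top; axes as the unit's. Recess 68 mm in diameter and 12 mm deep for the cap, below it a bevelled bore 54 mm in diameter for the 50 mm body. The cartridge starts to enter the bore when its underside is 12 mm below this point; a thumb's press suffices: over 25 N between cartridge and unit breaks the catch.
- home (a point): Where the cartridge's middle is when it is home and caught: on the well's axis, 26.5 mm below the well's mouth; z up. The cap's top is then 1 mm above the flat top, level with the other two. Set in but not caught, it rests about 10 mm higher, and can be pressed down on a spring or lifted out freely. Caught, it has 2 mm of play upwards and then resists a light tug.
- catch (a point): Push-push catch at the bottom of the well, out of sight: a sprung carriage whose two claws take hold of the nozzle knob. It starts in one of two states and feels the same in both. Claws open: one press catches the cartridge. Claws shut: the first press, fully let up, only opens them (the cartridge drops between them), the next press catches. A press when caught lets it go. z up.
- filter: The water filter, fixed: a low white box 120 mm deep (x), 270 mm wide (y), 108 mm high to its flat top; origin at the centre of its underside, front towards -x. Three wells in a row along y, 85 mm apart: the empty one at y = -85 mm, two filled ones at 0 and +85 mm with caps 1 mm and grip bars 33 mm above the top (bars as the fresh one's). A bent tap 255 mm high stands at x +38, y +122 mm.
- press_end (a point): Middle of the cartridge at the end of a full press (claws open, or caught), 5 mm below home; z up. The catch clicks 3 to 4 mm below home, a soft rubber stop (about 3 N per mm) is met at 4 mm, the cap bottoms at 6 mm. With claws shut, click and stop come much higher up: feel for them. The spring pushes up with about 4 N at first, 6 N at the stop; the cartridge's weight (1.6 to 2.4 N) helps.
- jar: Glass storage jar with a steel lid, 68 mm in diameter, 115 mm tall, loose; origin at the centre of its underside. Not to be disturbed.
- mill: Turned dark wooden pepper mill, 58 mm in diameter, 138 mm tall, loose; origin at the centre of its underside. Not to be disturbed.
- mug: White mug, 82 mm in diameter, 92 mm tall, loose; origin at the centre of its underside. Not to be disturbed.
- glass: Drinking glass, 68 mm in diameter, 100 mm tall, loose; origin at the centre of its underside. Not to be disturbed.
- knife: Chef's knife lying flat, 340 mm long along its x, wooden handle towards -x, loose; origin near its middle. Not to be disturbed.
- spatula: Spatula lying flat, 280 mm long along its x, loose; origin near its middle. Not to be disturbed.

How it is judged:
By the outcome, as a careful person would: the job done as asked, in the order asked, and still so for the second after the job is handed in, with the robot touching nothing.
It also fails if it takes over 54 s, if anything falls off the work surface, if the arm or the gripper's body presses on something with over 40 N, if the wrist force passes 120 N, or if a joint passes its speed limit or range.

ROBOT

A 6-joint arm with a two-finger parallel gripper is mounted at the origin on the work surface. World frame = base frame: x ahead of the robot, y to its left, z up, the work surface at z = 0. Lengths are in mm, angles in rad, forces in N, time in s.
With the tool pointing down it reaches from about 375 to 900 mm from the base axis. Payload 3.1 kg.
Tool frame: the origin (TCP) lies between the finger pads; the fingertips stand 17 mm ahead of it and the grasp point (between the pads) lies 2 mm behind it; z points along the fingers, y is the line along which they close (so a half turn about z gives the same grasp; the last joint's range is limited). The gripper opens to 87 mm and grips with 3 to 60 N. Pads are 19 mm wide; open, the fingers measure 117 mm over their backs; the gripper's body (75 mm by 190 mm) begins 51 mm behind the grasp point.
Start: joints at [1.02, 0.527, 1.433, -0, 1.181, -0.178], TCP at [227.016, 582.289, 217.748] pointing down, gripper open.
Joint ranges: [-3.08, 3.08], [-0.75, 2.2], [0.22, 2.44], [-1.43, 4.57], [0, 2.65], [-2.85, 2.85]. Speed limits (rad/s): [2.79, 2.79, 3.14, 3.14, 3.14, 3.14].

INTERFACE

Orientations are given as a rotation vector (axis times angle).
In Python, from plant import * gives the robot as it stands. The module is installed in compiled form; this text tells all that it offers.
- The arm moves only by the shell command python3 -m pendant 'ROWS' [OPENING] [FORCE]. ROWS is JSON, a list of rows, each an object with "slide": the shift along the tool's x, y, z scaled (see below), a list of three; "twist": the turn about the tool's z scaled (see below). A call has 1 to 10 rows; each row is the pose to reach, as a shift and turn from the pose commanded when the call began, along the tool's axes at that moment, turning the shorter way round; what a row does not reach only later rows make up. The controller multiplies each number of a shift by 50 cm and each number of a turn by 180 degrees. A row lasts 1/12 s, in which the tool goes at most 41.7 mm and 7.16 degrees, less where a joint would pass 70% of its speed; a pose out of reach is approached as far as the arm can. A call with a number of a shift or a turn outside -1 to 1 is refused whole. A call with a gripper value outside its range is refused whole. OPENING is the gripper's target within -1 to 1 (shut at 1, half-way at 0, fully open at -1), set as the call begins (- or left out, the last holds). The fingers move at their own pace and stop on an object; FORCE is the grip in N (left out, the last holds). Time passes only in rows, so rows that repeat a pose let the fingers close. It gives the time, the measured TCP pose, the force, the opening and the grip force at its end, in the units of the state.
- sense(): the state, without advancing time (a new reading comes with each control period).
- read_camera(name): name is "scene" or "top" or "wrist"; returns the picture (420x560x3 uint8, red, green, blue); there is no depth.
- get_calibration(name): a dict with "camera_matrix" (3x3 intrinsics, pixels), "R" (3x3) and "t" (3): a world point X has camera coordinates R X + t; the wrist camera has in their place "T_tool_cam" (4x4, takes a point from camera to tool coordinates, whose origin is the TCP and whose axes are the flange's). Camera axes: x right, y down, z forward; pixel columns grow to the right and rows downward; lengths in mm; the calibration is good to about 2 mm. A picture is of the moment at which its call begins: read the wrist's pose just before it. get_calibration takes no time and is no camera call.
- close_job(): hands the job in; it is judged then, once.
The state is a dict: "clock": time; "joint_pos": joint angles; "qd": joint speeds; "tau": joint torques, N m; "tool_pos": TCP position; "eef_rot": TCP orientation; "force": force on the tool from outside, world axes, zero at the start; "torque": the same for the moment, N m; "opening": opening from 0.0 (shut) to 1.0 (fully open); "finger_force": force on a finger pad.
Only numpy, scipy, OpenCV 4.12 (cv2) and the standard library are available. Lean on these libraries where they do the work, as an engineer would, in place of code of your own. Each camera call takes 0.05 s, during which the arm holds its last target. There are 200 camera calls.

## Working session

There is one attempt and no reset: what is moved stays moved. The work goes in short steps, Python scripts to look and compute and a shell command to move; the robot and the scene stay as the last step left them, time stands still between calls to the robot, and variables do not carry over. Pictures are saved under pics/ and viewed, at most 10 in all, crops included, and the job is handed in when it is done.

```bash
mkdir -p pics; python3 - <<'E'
from plant import *
import cv2
s=sense();print(s)
for n in("scene","top","wrist"):
    cv2.imwrite(f"pics/{n}0.png",read_camera(n)[:,:,::-1]);c=get_calibration(n);print(n,{k:v.tolist() if hasattr(v,'tolist') else v for k,v in c.items()})
E
```

```text
{'clock': 0.0, 'joint_pos': array([ 1.02049493e+00,  5.28470668e-01,  1.43392544e+00, -5.51748883e-06,
        1.18137677e+00, -1.78533832e-01]), 'qd': array([-0.00179682,  0.00032194, -0.00015029, -0.00116556,  0.00125732,
        0.00031299]), 'tau': array([ 4.73064738e-04, -4.40032589e+01, -1.76597768e+01,  6.34713890e-02,
        5.81261551e-02, -1.40901511e-04]), 'tool_pos': array([226.6336558 , 581.6557099 , 216.76152006]), 'eef_rot': array([-0.58046769, -3.08671341,  0.00320186]), 'force': array([-0.42743027, -1.16917011,  0.10685777]), 'torque': array([-0.04716369, -0.01737825, -0.00829597]), 'finger_force': 0.0, 'opening': 0.9989470510141133}
scene {'camera_matrix': [[385.4758929526044, 0.0, 286.57133585502095], [0.0, 385.4758929526044, 210.37049542112047], [0.0, 0.0, 1.0]], 'R': [[0.594714730874948, 0.8039052098896196, 0.007127579719985711], [0.5019085140632181, -0.36434800994062905, -0.7844350649755247], [-0.6280145160672567, 0.4700924815019168, -0.6201699980200427]], 't': [-265.9724184884473, -243.04148232685242, 1539.6526120719905]}
top {'camera_matrix': [[401.8959625714614, 0.0, 278.7200498661144], [0.0, 401.8959625714614, 204.55955195100026], [0.0, 0.0, 1.0]], 'R': [[0.004416482700908319, -0.9999684627279248, -0.0066006234632454116], [-0.9910323226631566, -0.0034952982476707238, -0.13357663840293602], [0.13354935461252312, 0.007131370114557134, -0.9910165051314069]], 't': [-85.70216614001968, 546.8986408557939, 964.2751510171083]}
wrist {'camera_matrix': [[326.7588992805617, 0.0, 279.35929048558165], [0.0, 326.7588992805617, 206.17072918707984], [0.0, 0.0, 1.0]], 'T_tool_cam': [[-0.0013113944375834764, -0.9599359101321322, -0.28021657460511223, 75.85907085566333], [0.9999991279715609, -0.0013025378661693158, -0.0002178330173851417, -1.3454801472622124], [-0.0001558869633509654, -0.28021661591329755, 0.959936781181632, -167.07818657010017], [0.0, 0.0, 0.0, 1.0]]}
```

View pics/scene0.png

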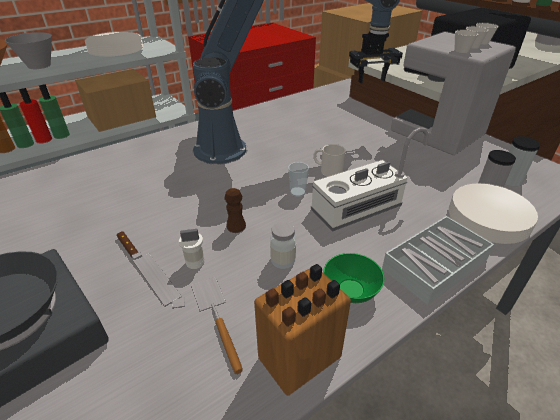

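View pics/top0.png

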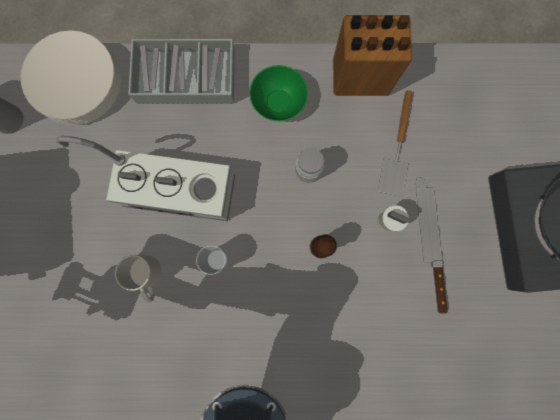

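The scene view shows the filter at about (360,193) and the cartridge at (192,248). In the top view the cartridge cap is at (396,218), with its bar running obliquely, and the empty well is at (204,188). I'll enlarge both areas.

```bash
python3 - <<'E'
import cv2,numpy as np
t=cv2.imread("pics/top0.png")
a=cv2.resize(t[145:225,100:240],None,fx=5.7,fy=5.7,interpolation=cv2.INTER_CUBIC)[:400]
b=cv2.resize(t[195:240,370:425],None,fx=10,fy=10,interpolation=cv2.INTER_CUBIC)
cv2.imwrite("pics/a.png",cv2.resize(t[145:225,100:240],(770,440),interpolation=cv2.INTER_CUBIC)); cv2.imwrite("pics/b.png",b)
E
```

```text
(no output)
```

View pics/a.png

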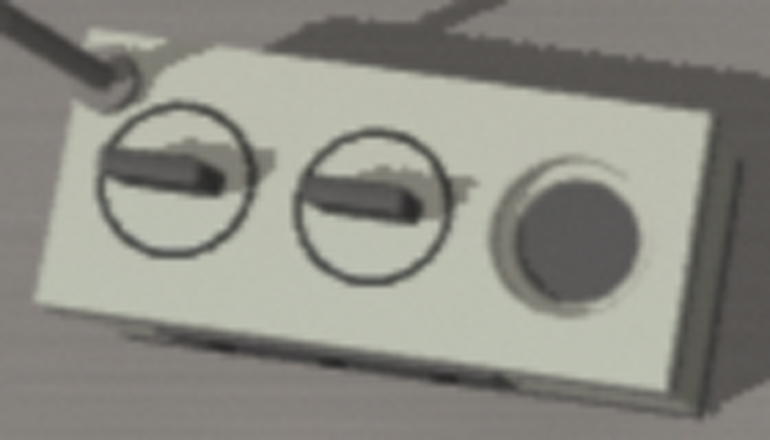

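View pics/b.png

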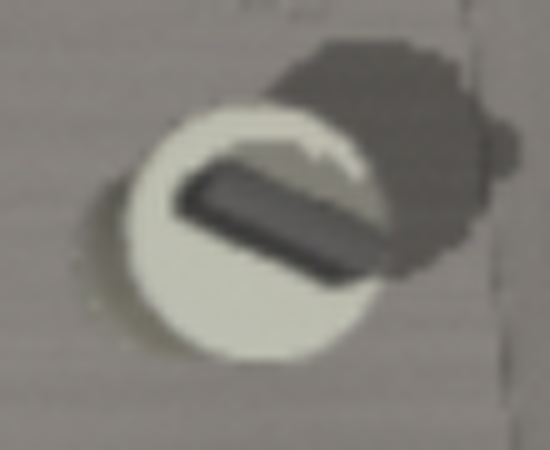

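The first crop shows the well's recess centred at crop (570,235) and the filled caps at (177,180) and (374,207). The second shows the cartridge cap centred at (258,232), with the bar's top face running from about (205,178) to (362,256).

```bash
cat > h.py <<'E'
from plant import *
import numpy as np
from scipy.spatial.transform import Rotation as Ro
def back(p,z,n="top"):
    c=get_calibration(n);K,R,t=map(np.array,(c["camera_matrix"],c["R"],c["t"]))
    d=R.T@np.linalg.solve(K,[p[0],p[1],1]);o=-R.T@t
    return (o+d*(z-o[2])/d[2])
def proj(X,n="top"):
    c=get_calibration(n);K,R,t=map(np.array,(c["camera_matrix"],c["R"],c["t"]))
    q=K@(R@np.array(X)+t);return q[:2]/q[2]
E
python3 - <<'E'
from h import *
A=lambda p:(np.array(p)+.5)/5.5-.5+[100,145]
B=lambda p:(np.array(p)+.5)/10-.5+[370,195]
w=[back(A(p),z)[:2] for p,z in(((570,235),108),((374,207),109),((177,180),109))]
print(w)
d=w[2]-w[0];print("spacing",np.linalg.norm(d),"y-axis yaw",np.degrees(np.arctan2(d[1],d[0])))
e=[back(A(p),108)[:2] for p in((712,108),(668,390),(37,302))];print(e)
print("front edge dir",np.degrees(np.arctan2(*(e[2]-e[1])[::-1])),np.linalg.norm(e[2]-e[1]),np.linalg.norm(e[0]-e[1]))
c=back(B((258,232)),87);print("cart",c)
b=[back(B(p),119)[:2] for p in((205,178),(362,256))];print(b,(b[0]+b[1])/2,"bar y yaw",np.degrees(np.arctan2(*(b[0]-b[1])[::-1])),np.linalg.norm(b[0]-b[1]))
for X in (list(c[:2])+[87],list(w[0])+[108]): print(proj(X,"scene"))
s=sense();R=Ro.from_rotvec(s["eef_rot"]).as_matrix();print(R)
E
```

```text
[array([577.44220598,  91.77318122]), array([589.02946801, 175.04698125]), array([600.41598297, 259.30969414])]
spacing 169.10433935383364 y-axis yaw 82.19190012566915
[array([632.56044859,  32.80621943]), array([511.68499284,  48.72283992]), array([548.02376166, 316.11169334])]
front edge dir 82.26078384689751 269.84681775490674 121.91888537418917
cart [ 510.13252226 -357.87624211   87.        ]
[array([ 519.13399694, -337.1920311 ]), array([ 501.47413638, -372.12365976])] [ 510.30406666 -354.65784543] bar y yaw 63.18089121767187 39.141913034461126
[190.04984764 239.42117533]
[337.37683971 186.51180663]
[[-9.31682153e-01  3.63273411e-01 -8.91024694e-04]
 [ 3.63274373e-01  9.31681096e-01 -1.43675893e-03]
 [ 3.08214548e-04 -1.66228909e-03 -9.99998571e-01]]
```

```bash
cat >> h.py <<'E'
def goal(x,y,z,yaw):
    s=sense();R=Ro.from_rotvec(s["eef_rot"]).as_matrix()
    cy=np.degrees(np.arctan2(R[1,1],R[0,1]));tw=-((yaw-cy+180)%360-180)
    print("t",round(s["clock"],2),"pos",s["tool_pos"].round(1),"yaw",cy.round(1),"F",s["force"].round(1))
    print("slide",(R.T@(np.array([x,y,z])-s["tool_pos"])/500).round(4),"twist",round(tw/180,4))
E
python3 -c "
from h import *
goal(440,190,240,68.7);goal(440,190,240,-27)"
```

```text
t 0.15 pos [226.7 581.8 217. ] yaw 68.7 F [ 0.4 -0.4 -0.3]
slide [-0.6821 -0.5752 -0.0452] twist -0.0
t 0.15 pos [226.7 581.8 217. ] yaw 68.7 F [ 0.4 -0.4 -0.3]
slide [-0.6821 -0.5752 -0.0452] twist 0.5317
```

```bash
python3 -m pendant '[{"slide":[-0.68,-0.575,-0.046],"twist":0.532},{"slide":[-0.68,-0.575,-0.046],"twist":0.532},{"slide":[-0.68,-0.575,-0.046],"twist":0.532},{"slide":[-0.68,-0.575,-0.046],"twist":0.532},{"slide":[-0.68,-0.575,-0.046],"twist":0.532},{"slide":[-0.68,-0.575,-0.046],"twist":0.532},{"slide":[-0.68,-0.575,-0.046],"twist":0.532},{"slide":[-0.68,-0.575,-0.046],"twist":0.532},{"slide":[-0.68,-0.575,-0.046],"twist":0.532},{"slide":[-0.68,-0.575,-0.046],"twist":0.532}]' -1; python3 -c "
from h import *
goal(500,-200,240,-27)"
```

```text
clock: 0.98
tool_pos: [425.8, 214.6, 239.3]
eef_rot: [-2.284, -2.157, 0.0]
force: [0.0, 0.8, 0.6]
opening: 1.004
finger_force: 0.0
t 0.98 pos [425.8 214.6 239.3] yaw -3.3 F [0.  0.8 0.6]
slide [-0.8195  0.1955 -0.0014] twist 0.1318
```

```bash
python3 -m pendant '[{"slide":[-0.80,0.19,0],"twist":0.132},{"slide":[-0.80,0.19,0],"twist":0.132},{"slide":[-0.80,0.19,0],"twist":0.132},{"slide":[-0.80,0.19,0],"twist":0.132},{"slide":[-0.80,0.19,0],"twist":0.132},{"slide":[-0.80,0.19,0],"twist":0.132},{"slide":[-0.80,0.19,0],"twist":0.132},{"slide":[-0.80,0.19,0],"twist":0.132},{"slide":[-0.80,0.19,0],"twist":0.132},{"slide":[-0.80,0.19,0],"twist":0.132}]'; python3 -c "
from h import *
goal(510,-357,200,-27)"
```

```text
clock: 1.82
tool_pos: [500.0, -190.7, 239.1]
eef_rot: [2.675, 1.647, -0.0]
force: [-0.2, 0.4, -0.8]
opening: 0.995
finger_force: 0.0
t 1.82 pos [ 500.  -190.7  239.1] yaw -26.8 F [-0.2  0.4 -0.8]
slide [-0.288   0.1676  0.0784] twist 0.0014
```

```bash
python3 -m pendant '[{"slide":[-0.288,0.168,0.06],"twist":0.001},{"slide":[-0.288,0.168,0.06],"twist":0.001},{"slide":[-0.288,0.168,0.06],"twist":0.001},{"slide":[-0.288,0.168,0.06],"twist":0.001},{"slide":[-0.288,0.168,0.06],"twist":0.001},{"slide":[-0.288,0.168,0.06],"twist":0.001},{"slide":[-0.288,0.168,0.06],"twist":0.001}]'; python3 -c "
from h import *
import cv2
goal(510,-357,107,-27)
c=get_calibration('wrist');s=sense();np.savez('w1',p=s['tool_pos'],r=s['eef_rot'])
i=read_camera('wrist');cv2.imwrite('pics/w1.png',i[:,:,::-1])"
```

```text
clock: 2.4
tool_pos: [509.7, -353.4, 208.5]
eef_rot: [-2.675, -1.642, 0.0]
force: [0.1, -0.2, 0.1]
opening: 0.999
finger_force: 0.0
t 2.4 pos [ 509.7 -353.4  208.5] yaw -26.9 F [ 0.1 -0.2  0.1]
slide [-0.0063  0.0043  0.203 ] twist 0.0005
```

View pics/w1.png

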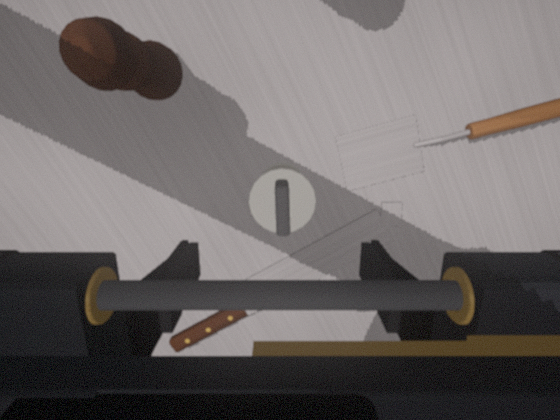

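The cap is centred at (282.5,201) and the bar runs from about (282,183) to (284,232), nearly square to the closing direction.

```bash
cat >> h.py <<'E'
def wback(p,z,P,r):
    c=get_calibration('wrist');T=np.array(c['T_tool_cam']);R=Ro.from_rotvec(r).as_matrix()
    d=R@T[:3,:3]@np.linalg.solve(np.array(c['camera_matrix']),[p[0],p[1],1]);o=P+R@T[:3,3]
    return o+d*(z-o[2])/d[2]
E
python3 -c "
from h import *
w=np.load('w1.npz');P,r=w['p'],w['r']
print(wback((282.5,201),87,P,r))
a,b=wback((281.5,186),119,P,r),wback((284,232),119,P,r);print(a,b,np.degrees(np.arctan2(*(a-b)[:2][::-1])),(a+b)/2,np.linalg.norm(a-b))
goal(511.5,-357,107,-28)"
```

```text
[ 511.38752103 -358.15356541   87.        ]
[ 520.06106718 -338.73516145  119.        ] [ 504.11353545 -374.82567551  119.        ] 66.16051547776075 [ 512.08730132 -356.78041848  119.        ] 39.45692554774094
t 2.45 pos [ 509.9 -352.7  208.9] yaw -26.8 F [-0.4  0.9  0.1]
slide [-0.0065  0.0072  0.2038] twist 0.0065
```

```bash
python3 -m pendant '[{"slide":[-0.0076,0.0063,0.07],"twist":-0.01},{"slide":[-0.0076,0.0063,0.14],"twist":-0.01},{"slide":[-0.0076,0.0063,0.18],"twist":-0.01},{"slide":[-0.0076,0.0063,0.2],"twist":-0.01},{"slide":[-0.0076,0.0063,0.203],"twist":-0.01},{"slide":[-0.0076,0.0063,0.203],"twist":-0.01}]'; python3 -c "
from h import *
goal(511,-357.5,107,-25)"
```

```text
clock: 2.95
tool_pos: [511.9, -358.0, 108.2]
eef_rot: [2.649, 1.689, 0.0]
force: [-0.5, -0.0, -0.0]
opening: 1.001
finger_force: 0.0
t 2.95 pos [ 511.9 -358.   108.2] yaw -25.0 F [-0.5 -0.  -0. ]
slide [ 0.0001 -0.002   0.0025] twist 0.0001
```

```bash
python3 -m pendant '[{"slide":[0,0,0.001],"twist":0},{"slide":[0,0,0.001],"twist":0},{"slide":[0,0,0.001],"twist":0},{"slide":[0,0,0.001],"twist":0},{"slide":[0,0,0.001],"twist":0},{"slide":[0,0,0.001],"twist":0},{"slide":[0,0,0.001],"twist":0},{"slide":[0,0,0.001],"twist":0}]' 1 40; python3 -c "
from h import *
goal(511,-357.5,107,-25)"
```

```text
clock: 3.62
tool_pos: [511.4, -359.0, 107.3]
eef_rot: [-2.651, -1.686, 0.0]
force: [0.8, 0.1, -0.6]
opening: 0.475
finger_force: 0.0
t 3.62 pos [ 511.4 -359.   107.3] yaw -25.1 F [ 0.8  0.1 -0.6]
slide [ 0.0024 -0.0019  0.0005] twist -0.0004
```

```bash
python3 -m pendant '[{"slide":[0,0,0],"twist":0},{"slide":[0,0,0],"twist":0},{"slide":[0,0,0],"twist":0},{"slide":[0,0,0],"twist":0},{"slide":[0,0,0],"twist":0},{"slide":[0,0,0],"twist":0},{"slide":[0,0,0],"twist":0}]'; python3 -c "
from h import *
goal(511,-357.5,107,-25)"
```

```text
clock: 4.2
tool_pos: [511.3, -358.9, 107.2]
eef_rot: [-2.65, -1.686, 0.0]
force: [-1.2, -0.2, 0.3]
opening: 0.127
finger_force: 40.0
t 4.2 pos [ 511.3 -358.9  107.2] yaw -25.1 F [-1.2 -0.2  0.3]
slide [ 0.0022 -0.0017  0.0004] twist -0.0003
```

```bash
python3 -m pendant '[{"slide":[0,0,-0.02],"twist":0},{"slide":[0,0,-0.08],"twist":0},{"slide":[0,0,-0.16],"twist":0},{"slide":[0,0,-0.24],"twist":0},{"slide":[0,0,-0.3],"twist":0},{"slide":[0,0,-0.316],"twist":0},{"slide":[0,0,-0.316],"twist":0},{"slide":[0,0,-0.316],"twist":0}]'; python3 -c "
from h import *
import cv2
goal(545,-120,265,-12)
cv2.imwrite('pics/w2.png',read_camera('wrist')[:,:,::-1])"
```

```text
clock: 4.87
tool_pos: [510.8, -358.3, 264.5]
eef_rot: [-2.649, -1.686, 0.001]
force: [-0.8, 0.5, -3.2]
opening: 0.133
finger_force: 40.0
t 4.87 pos [ 510.8 -358.3  264.5] yaw -25.1 F [-0.8  0.5 -3.2]
slide [ 0.4607 -0.1398 -0.0006] twist -0.0726
```

View pics/w2.png

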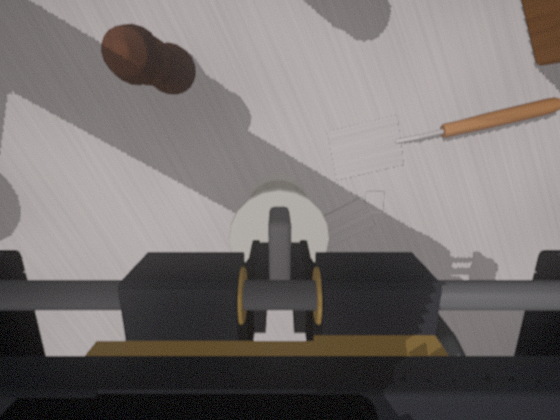

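The cap in hand spans columns 231 to 328, with its top edge at row 189. I'll fit its centre in the tool frame while moving on.

```bash
python3 -m pendant '[{"slide":[0.06,-0.018,0],"twist":-0.07},{"slide":[0.13,-0.04,0],"twist":-0.07},{"slide":[0.2,-0.06,0],"twist":-0.07},{"slide":[0.27,-0.08,0],"twist":-0.07},{"slide":[0.34,-0.1,0],"twist":-0.07},{"slide":[0.41,-0.125,0],"twist":-0.07},{"slide":[0.46,-0.14,0],"twist":-0.07},{"slide":[0.46,-0.14,0],"twist":-0.07}]'; python3 -c "
from h import *
goal(540,30,265,-7.8)
c=get_calibration('wrist');T=np.array(c['T_tool_cam']);K=np.array(c['camera_matrix'])
a=np.linspace(0,2*np.pi,721)
for cx in(-3,-1,0,1,3):
  X=np.c_[cx+31*np.cos(a),31*np.sin(a),0*a+20.2];q=(K@(T[:3,:3].T@(X-T[:3,3]).T));q=q[:2]/q[2]
  print(cx,q.min(1),q.max(1))"
```

```text
clock: 5.58
tool_pos: [543.3, -114.6, 262.1]
eef_rot: [-2.437, -1.967, 0.002]
force: [-0.4, -0.7, -2.2]
opening: 0.128
finger_force: 40.0
t 5.58 pos [ 543.3 -114.6  262.1] yaw -12.2 F [-0.4 -0.7 -2.2]
slide [ 0.2813 -0.0676 -0.0038] twist -0.0244
-3 [227.92184709 194.44095149] [328.42332742 287.82045987]
-1 [227.77410027 191.14821165] [328.55594244 285.04942506]
0 [227.69991733 189.49464492] [328.62252782 283.65835293]
1 [227.62552688 187.8362523 ] [328.68929948 282.26355782]
3 [227.47611996 184.50490467] [328.82340477 279.46273875]
```

```bash
python3 -m pendant '[{"slide":[0.06,-0.01,0],"twist":-0.024},{"slide":[0.13,-0.02,0],"twist":-0.024},{"slide":[0.18,-0.02,-0.002],"twist":-0.024},{"slide":[0.19,-0.02,-0.004],"twist":-0.024},{"slide":[0.19,-0.02,-0.004],"twist":-0.024},{"slide":[0.19,-0.02,-0.004],"twist":-0.024}]'; python3 -c "
from h import *
import cv2
s=sense();np.savez('w3',p=s['tool_pos'],r=s['eef_rot']);goal(577.4,91.8,265,-7.8)
i=read_camera('wrist');cv2.imwrite('pics/w3f.png',i[:,:,::-1]);cv2.imwrite('pics/w3.png',cv2.resize(i[0:180,150:450,::-1],None,fx=2.6,fy=2.6,interpolation=cv2.INTER_CUBIC))"
```

```text
clock: 6.08
tool_pos: [555.5, -26.6, 265.6]
eef_rot: [-2.372, -2.058, 0.004]
force: [-0.6, 0.1, -2.9]
opening: 0.133
finger_force: 40.0
t 6.08 pos [555.5 -26.6 265.6] yaw -8.1 F [-0.6  0.1 -2.9]
slide [0.2406 0.01   0.0011] twist -0.0017
```

View pics/w3.png

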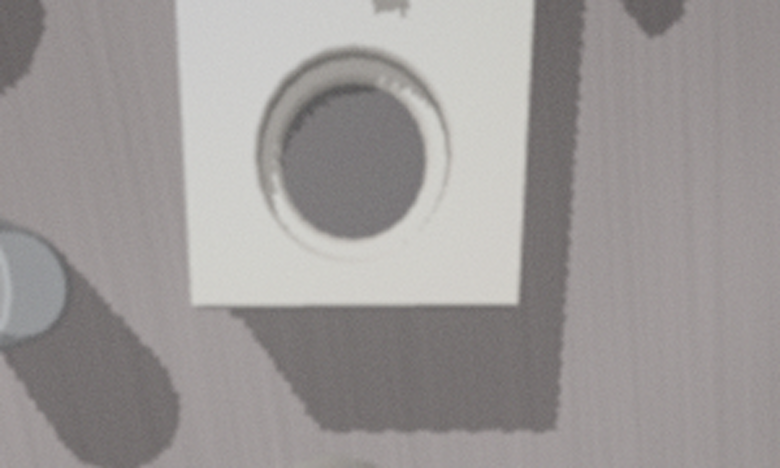

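The well rim spans crop columns 256 to 451 and rows 45 to 263. The unit's edge runs from (192,304) to (519,303), so the tool is square to the unit.

```bash
python3 -c "
from h import *
from scipy.optimize import least_squares
w=np.load('w3.npz');P,r=w['p'],w['r'];R=Ro.from_rotvec(r).as_matrix()
c=get_calibration('wrist');T=np.array(c['T_tool_cam']);K=np.array(c['camera_matrix'])
a=np.linspace(0,2*np.pi,721)
C=lambda u,v:((u+.5)/2.6-.5+150,(v+.5)/2.6-.5)
m=np.r_[C(256,45),C(451,263)];print(m)
def pr(X):
  q=K@(T[:3,:3].T@((R.T@(X-P).T).T-T[:3,3]).T);return q[:2]/q[2]
def f(p,full=0):
  q=pr(np.c_[p[0]+34*np.cos(a),p[1]+34*np.sin(a),0*a+108]);v=np.r_[q.min(1),q.max(1)]-m;return v
o=least_squares(f,[577,92]);print(o.x,o.fun)
e=[wback(C(*p),108,P,r)[:2] for p in((192,304),(519,303))];print(e,np.linalg.norm(e[0]-e[1]))
mid=(e[0]+e[1])/2;d=(e[0]-e[1])/np.linalg.norm(e[0]-e[1]);n=np.array([d[1],-d[0]]);print('dirx',np.degrees(np.arctan2(*-d[::-1])),mid,mid+50*n,mid-50*n)
# cap seen in hand w2: tool centre
def g(p):
  X=np.c_[p[0]+31*np.cos(a),p[1]+31*np.sin(a),0*a+20.2];q=K@(T[:3,:3].T@(X-T[:3,3]).T);q=q[:2]/q[2];return [q[0].min()-231,q[0].max()-328,q[1].min()-189]
print(least_squares(g,[0,0]).x)
"
```

```text
[248.15384615  17.         323.15384615 100.84615385]
[578.34846441  91.14985911] [ 0.33848584  1.46231734 -0.33678074 -1.68280344]
[array([512.57837252,  50.18808817]), array([631.90239523,  33.39652031])] 120.49970599696682
dirx -8.010203534014424 [572.24038387  41.79230424] [579.20785642  91.30446766] [565.27291133  -7.71985918]
[0.14214662 0.71649685]
```

```bash
python3 -m pendant '[{"slide":[0.05,0.002,0],"twist":-0.001},{"slide":[0.12,0.006,0],"twist":-0.001},{"slide":[0.18,0.01,0],"twist":-0.001},{"slide":[0.22,0.011,0],"twist":-0.001},{"slide":[0.238,0.011,0.001],"twist":-0.001},{"slide":[0.239,0.011,0.02],"twist":-0.001},{"slide":[0.239,0.011,0.06],"twist":-0.001},{"slide":[0.239,0.011,0.07],"twist":-0.001},{"slide":[0.239,0.011,0.07],"twist":-0.001}]'; python3 -c "
from h import *
goal(577.9,91.4,208,-8)"
```

```text
clock: 6.88
tool_pos: [576.5, 89.6, 229.6]
eef_rot: [-2.369, -2.057, 0.008]
force: [0.3, -0.6, -2.6]
opening: 0.131
finger_force: 40.0
t 6.88 pos [576.5  89.6 229.6] yaw -8.1 F [ 0.3 -0.6 -2.6]
slide [0.004  0.0025 0.0431] twist -0.0004
```

```bash
python3 -m pendant '[{"slide":[0.004,0.0025,0.02],"twist":0},{"slide":[0.004,0.0025,0.035],"twist":0},{"slide":[0.004,0.0025,0.043],"twist":0},{"slide":[0.004,0.0025,0.043],"twist":0},{"slide":[0.004,0.0025,0.043],"twist":0}]'; python3 -c "
from h import *
for i in range(3): goal(577.9,91.4,190,-8); read_camera('top')"
```

```text
clock: 7.3
tool_pos: [580.0, 93.1, 210.6]
eef_rot: [-2.37, -2.062, 0.0]
force: [-0.0, -0.5, -1.6]
opening: 0.134
finger_force: 40.0
t 7.3 pos [580.   93.1 210.6] yaw -8.0 F [-0.  -0.5 -1.6]
slide [-0.004  -0.0037  0.0412] twist 0.0002
t 7.35 pos [580.3  93.2 211. ] yaw -8.0 F [ 0.7  0.7 -1.8]
slide [-0.0042 -0.0042  0.0419] twist 0.0002
t 7.4 pos [580.4  93.2 211.2] yaw -8.0 F [ 0.2 -0.3 -1. ]
slide [-0.0044 -0.0045  0.0424] twist 0.0002
```

```bash
python3 -m pendant '[{"slide":[-0.0043,-0.0042,0],"twist":0},{"slide":[-0.0043,-0.0042,0],"twist":0},{"slide":[-0.0043,-0.0042,0.01],"twist":0},{"slide":[-0.0043,-0.0042,0.01],"twist":0},{"slide":[-0.0043,-0.0042,0.01],"twist":0}]'; python3 -c "
from h import *
for i in range(3): goal(577.9,91.4,190,-8); read_camera('top')"
```

```text
clock: 7.87
tool_pos: [577.3, 91.4, 205.3]
eef_rot: [-2.37, -2.061, 0.001]
force: [0.1, 0.4, -2.5]
opening: 0.13
finger_force: 40.0
t 7.87 pos [577.3  91.4 205.3] yaw -8.0 F [ 0.1  0.4 -2.5]
slide [0.0001 0.0012 0.0306] twist 0.0002
t 7.92 pos [577.5  91.4 205.5] yaw -8.0 F [ 0.4  0.4 -1.2]
slide [0.     0.0008 0.031 ] twist 0.0002
t 7.97 pos [577.7  91.4 205.6] yaw -8.0 F [-0.2  0.8 -2.1]
slide [-0.      0.0005  0.0312] twist 0.0002
```

```bash
python3 -m pendant '[{"slide":[0,0,0.006],"twist":0},{"slide":[0,0,0.012],"twist":0},{"slide":[0,0,0.018],"twist":0},{"slide":[0,0,0.024],"twist":0},{"slide":[0,0,0.03],"twist":0},{"slide":[0,0,0.03],"twist":0}]'; python3 -c "
from h import *
goal(577.9,91.4,145,-8)"
```

```text
clock: 8.52
tool_pos: [577.1, 91.4, 189.8]
eef_rot: [-2.369, -2.061, 0.002]
force: [-0.6, 0.7, -2.9]
opening: 0.128
finger_force: 40.0
t 8.52 pos [577.1  91.4 189.8] yaw -8.0 F [-0.6  0.7 -2.9]
slide [0.0002 0.0017 0.0897] twist 0.0002
```

```bash
python3 -m pendant '[{"slide":[0,0.001,0.012],"twist":0},{"slide":[0,0.001,0.024],"twist":0},{"slide":[0,0.001,0.036],"twist":0},{"slide":[0,0.001,0.048],"twist":0},{"slide":[0,0.001,0.06],"twist":0},{"slide":[0,0.001,0.068],"twist":0},{"slide":[0,0.001,0.076],"twist":0},{"slide":[0,0.001,0.076],"twist":0},{"slide":[0,0.001,0.076],"twist":0}]'; python3 -c "
from h import *
goal(577.9,91.4,140,-8);read_camera('top');goal(577.9,91.4,140,-8)"
```

```text
clock: 9.27
tool_pos: [578.1, 91.4, 152.5]
eef_rot: [-2.37, -2.062, 0.001]
force: [-0.3, 0.4, -2.4]
opening: 0.126
finger_force: 40.0
t 9.27 pos [578.1  91.4 152.5] yaw -8.0 F [-0.3  0.4 -2.4]
slide [ 0.     -0.0003  0.025 ] twist 0.0002
t 9.32 pos [578.4  91.3 152.8] yaw -8.0 F [ 0.1 -0.1 -1.5]
slide [-0.     -0.0009  0.0256] twist 0.0002
```

```bash
for i in 1; do python3 -m pendant '[{"slide":[0,0,0.006],"twist":0},{"slide":[0,0,0.012],"twist":0},{"slide":[0,0,0.012],"twist":0},{"slide":[0,0,0.012],"twist":0}]'; done | grep -E "pos|force"; python3 -m pendant '[{"slide":[0,0,0.004],"twist":0},{"slide":[0,0,0.006],"twist":0},{"slide":[0,0,0.006],"twist":0},{"slide":[0,0,0.006],"twist":0}]'| grep -E "pos|force"; python3 -m pendant '[{"slide":[0,0,0.004],"twist":0},{"slide":[0,0,0.006],"twist":0},{"slide":[0,0,0.006],"twist":0},{"slide":[0,0,0.006],"twist":0}]'| grep -E "pos|force"
```

```text
tool_pos: [577.9, 91.4, 146.6]
force: [0.3, 0.7, -2.6]
finger_force: 40.0
tool_pos: [578.1, 91.4, 143.7]
force: [0.3, -1.1, -2.8]
finger_force: 40.0
tool_pos: [578.1, 91.3, 140.6]
force: [-0.0, -0.2, -2.2]
finger_force: 40.0
```

```bash
python3 -m pendant '[{"slide":[0,0,0.004],"twist":0},{"slide":[0,0,0.004],"twist":0},{"slide":[0,0,0.004],"twist":0}]'| grep -E "pos|^force"; python3 -m pendant '[{"slide":[0,0,0.004],"twist":0},{"slide":[0,0,0.004],"twist":0},{"slide":[0,0,0.004],"twist":0}]'| grep -E "pos|^force";python3 -m pendant '[{"slide":[0,0,0.004],"twist":0},{"slide":[0,0,0.004],"twist":0},{"slide":[0,0,0.004],"twist":0}]'| grep -E "pos|^force"
```

```text
tool_pos: [578.7, 91.3, 139.3]
force: [-0.2, 0.5, 0.3]
tool_pos: [578.7, 91.3, 137.2]
force: [-0.7, 0.0, 3.3]
tool_pos: [578.5, 91.3, 134.9]
force: [-0.9, -0.8, 2.5]
```

```bash
python3 -m pendant '[{"slide":[0,0,0.003],"twist":0},{"slide":[0,0,0.003],"twist":0},{"slide":[0,0,0.003],"twist":0}]'| grep -E "pos|^force"; python3 -m pendant '[{"slide":[0,0,0.003],"twist":0},{"slide":[0,0,0.003],"twist":0},{"slide":[0,0,0.003],"twist":0}]'| grep -E "pos|^force"
```

```text
tool_pos: [578.4, 91.4, 133.4]
force: [-0.6, -0.3, 3.9]
tool_pos: [578.2, 91.3, 131.7]
force: [-0.4, -0.5, 3.6]
```

```bash
python3 -m pendant '[{"slide":[0,0,0.003],"twist":0},{"slide":[0,0,0.003],"twist":0},{"slide":[0,0,0.003],"twist":0}]'| grep -E "pos|^force|clock"
```

```text
clock: 11.82
tool_pos: [578.1, 91.4, 129.9]
force: [0.6, -0.9, 3.2]
```

```bash
python3 -m pendant '[{"slide":[0,0,0.003],"twist":0},{"slide":[0,0,0.003],"twist":0},{"slide":[0,0,0.003],"twist":0}]'| grep -E "pos|^force"; python3 -m pendant '[{"slide":[0,0,0.002],"twist":0},{"slide":[0,0,0.002],"twist":0},{"slide":[0,0,0.002],"twist":0}]'| grep -E "pos|^force"; python3 -m pendant '[{"slide":[0,0,0.002],"twist":0},{"slide":[0,0,0.002],"twist":0},{"slide":[0,0,0.002],"twist":0}]'| grep -E "pos|^force|clock"
```

```text
tool_pos: [578.1, 91.3, 128.6]
force: [0.9, 0.4, 2.4]
tool_pos: [578.1, 91.4, 127.7]
force: [0.4, 0.2, 2.9]
clock: 12.57
tool_pos: [578.2, 91.3, 126.7]
force: [-0.2, -0.0, 3.7]
```

```bash
python3 -m pendant '[{"slide":[0,0,0.002],"twist":0},{"slide":[0,0,0.002],"twist":0},{"slide":[0,0,0.002],"twist":0}]'| grep -E "pos|^force"; python3 -m pendant '[{"slide":[0,0,0.002],"twist":0},{"slide":[0,0,0.002],"twist":0},{"slide":[0,0,0.002],"twist":0}]'| grep -E "pos|^force|clock"
```

```text
tool_pos: [578.2, 91.3, 125.7]
force: [0.3, -0.4, 3.5]
clock: 13.07
tool_pos: [578.2, 91.3, 124.7]
force: [0.3, 0.2, 3.4]
```

```bash
python3 -m pendant '[{"slide":[0,0,0.002],"twist":0},{"slide":[0,0,0.002],"twist":0},{"slide":[0,0,0.002],"twist":0}]'| grep -E "pos|^force|clock"
```

```text
clock: 13.32
tool_pos: [578.4, 91.3, 124.0]
force: [-0.8, -0.1, 5.7]
```

```bash
python3 -m pendant '[{"slide":[0,0,0.0014],"twist":0},{"slide":[0,0,0.0014],"twist":0},{"slide":[0,0,0.0014],"twist":0},{"slide":[0,0,0.0014],"twist":0}]'| grep -E "pos|^force|clock"
```

```text
clock: 13.65
tool_pos: [578.5, 91.3, 123.6]
force: [0.1, -0.2, 6.3]
```

```bash
python3 -m pendant '[{"slide":[0,0,-0.003],"twist":0},{"slide":[0,0,-0.006],"twist":0},{"slide":[0,0,-0.006],"twist":0},{"slide":[0,0,-0.006],"twist":0}]'| grep -E "pos|^force"; python3 -m pendant '[{"slide":[0,0,-0.003],"twist":0},{"slide":[0,0,-0.005],"twist":0},{"slide":[0,0,-0.005],"twist":0},{"slide":[0,0,-0.005],"twist":0}]'| grep -E "pos|^force|clock"
```

```text
tool_pos: [578.2, 91.4, 126.0]
force: [-0.6, 0.3, 3.1]
clock: 14.32
tool_pos: [578.1, 91.4, 128.5]
force: [-0.3, -0.0, 3.4]
```

```bash
python3 -m pendant '[{"slide":[0,0,-0.003],"twist":0},{"slide":[0,0,-0.003],"twist":0},{"slide":[0,0,-0.003],"twist":0}]'| grep -E "pos|^force|clock"
```

```text
clock: 14.57
tool_pos: [577.2, 91.4, 129.3]
force: [-0.1, 0.1, -2.5]
```

The spring force vanished at home height, so the catch seems to have latched. I'll confirm with a light tug.

```bash
python3 -m pendant '[{"slide":[0,0,-0.003],"twist":0},{"slide":[0,0,-0.003],"twist":0},{"slide":[0,0,-0.003],"twist":0}]'| grep -E "pos|^force|clock";python3 -m pendant '[{"slide":[0,0,-0.002],"twist":0},{"slide":[0,0,-0.002],"twist":0},{"slide":[0,0,-0.002],"twist":0}]'| grep -E "pos|^force|clock"
```

```text
clock: 14.82
tool_pos: [577.9, 91.4, 131.2]
force: [0.3, -0.3, -2.2]
clock: 15.07
tool_pos: [577.5, 91.4, 131.8]
force: [-0.3, 0.8, -7.2]
```

It resists with about 5 N more after 2 mm of play, so it is caught. Now I'll set it back to home, release and rise straight up.

```bash
python3 -m pendant '[{"slide":[0,0,0.003],"twist":0},{"slide":[0,0,0.005],"twist":0},{"slide":[0,0,0.005],"twist":0},{"slide":[0,0,0.005],"twist":0}]'| grep -E "pos|^force|clock"
python3 -m pendant '[{"slide":[0,0,0],"twist":0},{"slide":[0,0,0],"twist":0},{"slide":[0,0,0],"twist":0},{"slide":[0,0,0],"twist":0},{"slide":[0,0,0],"twist":0},{"slide":[0,0,0],"twist":0}]' 0
```

```text
clock: 15.4
tool_pos: [578.5, 91.3, 130.4]
force: [-0.8, -0.2, -2.2]
clock: 15.9
tool_pos: [578.3, 91.3, 130.2]
eef_rot: [2.37, 2.062, 0.0]
force: [-0.7, 0.5, -0.3]
opening: 0.461
finger_force: 0.0
```

```bash
python3 -m pendant '[{"slide":[0,0,-0.02],"twist":0},{"slide":[0,0,-0.08],"twist":0},{"slide":[0,0,-0.15],"twist":0},{"slide":[0,0,-0.22],"twist":0},{"slide":[-0.06,0,-0.26],"twist":0},{"slide":[-0.14,0,-0.26],"twist":0},{"slide":[-0.22,0,-0.26],"twist":0},{"slide":[-0.28,0,-0.26],"twist":0},{"slide":[-0.28,0,-0.26],"twist":0},{"slide":[-0.28,0,-0.26],"twist":0}]'; python3 -c "
from h import *
import cv2
a=read_camera('wrist');b=read_camera('scene')[130:240,260:420]
cv2.imwrite('pics/end.png',np.hstack([cv2.resize(a[:,120:470],(350,420)),cv2.resize(b,(440,302),interpolation=cv2.INTER_CUBIC)[:420] if 0 else cv2.copyMakeBorder(cv2.resize(b,(440,302),interpolation=cv2.INTER_CUBIC),0,118,0,0,cv2.BORDER_CONSTANT)])[:,:,::-1])"
```

```text
clock: 16.73
tool_pos: [558.7, -48.8, 260.8]
eef_rot: [2.374, 2.057, 0.001]
force: [0.4, 0.4, 0.5]
opening: 0.501
finger_force: 0.0
```

View pics/end.png

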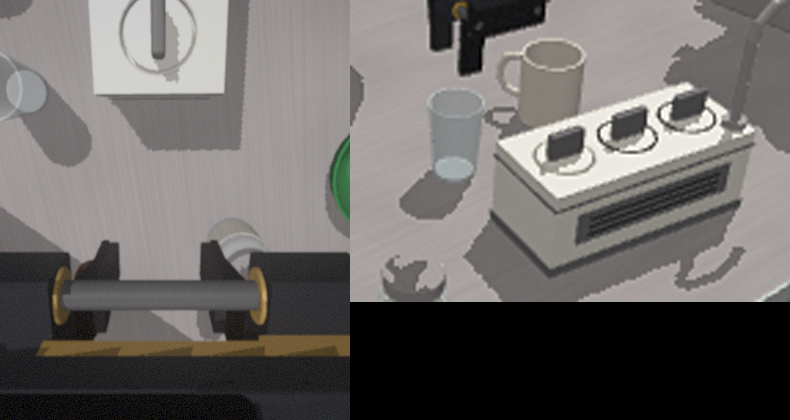

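The cap and bar in the right-hand panel at (565,145) stand level and in line with the other two, at (628,125) and (688,108). The gripper is clear of everything.

```bash
python3 -c "
from plant import *
print(close_job())"
```

```text
the job is handed in; nothing more can be done
None
```

The fresh cartridge is in the well and caught on the first press (about 9 N at most); it held against a light tug of about 5 N, its cap looks level with the other two after release, and the job was handed in at about 17 s.

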